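Load the resin jar into the drop-front mixer

TASK

Get the resin in the wide jar mixing: pull the mixer's bottom-hinged hood all the way down, stand the jar upright in the middle of the round sprung pad inside and press it down until the pad is fully depressed for a moment. Then let go of the jar, leaving it standing on the pad, and push the hood back up until it is fully shut. Leave the other things on the bench where they are.

Things in the scene. Friction and masses are not known exactly. Their poses are not given: they have to be found in the camera images.
- mixer: White bench machine, fixed, 260 mm deep, 200 wide, 155 high. Its front half is a chamber, open in front and on top once the hood is down, between side walls 149 mm high, 184 apart; its rear half is a solid block (front face 110 mm behind the hinge line). Origin: centre of its underside. x from its front to its back (the front looks along -x), z up.
- hood_hinge (a point): Middle of the hood's hinge line, at the lower front edge of the mixer, 22 mm above the bench; fixed during an episode. x level, from the hinge into the machine; y along the hinge line; z up.
- hood (a joint): Hood angle: 0 = shut (it may start ajar), grows as it comes down, 1.57 = fully down on its stop. The hood is L-shaped, 200 mm wide: front plate 133 mm high from the hinge up, top plate from there 110 mm back over the chamber. It stays where it is left. Fully down, the front plate lies level in front of the mixer 22 mm above the bench and the top plate stands upright at its far end.
- hood_grip (a point): Grip point in the black tab (36 mm wide along the hinge line, 14 thick, 46 tall) on the rear edge of the hood's top plate, 28 mm above the plate, 18 below the tab's end. In hinge axes: x 100, z 161 mm shut; x -161, z 100 mm fully down, the tab then pointing level away from the mixer. Pinched across its width from above, it turns between the fingers. y along the hinge line, z along the tab.
- pad_top (a point): Centre of the upper face of the mixer's sprung pad, a flat round black rubber disc of 72 mm diameter, 60 mm behind the hinge line in mid width, 35 mm above the bench when up. z up. With the hood shut there are 115 mm from the pad up to the hood's top plate.
- pad (a joint): How far the pad is pushed down: 0 = up, 0.010 m = fully depressed. It starts to move at 5 N and needs 10 N at the bottom; it springs back up, also under the weight of the jar.
- jar: The wide resin jar: amber glass with a black screw cap, 56 mm diameter, 100 mm tall, about 0.25 kg, standing on the bench to the left of the mixer. Origin at the centre of its underside, z along its axis up.
- bottle: Bystander: slim amber bottle with a black cap, 42 mm diameter, 150 mm tall, standing on the bench; jar and bottle may have changed places. Origin at the centre of its underside.
- mould_case: Bystander: flat grey case of embedding moulds, 110 x 75 x 22 mm, lying on the bench. Origin at the centre of its underside.
- dish: Bystander: open glass dish, 90 mm diameter, 18 mm high, on the bench. Origin at the centre of its underside.

How it is judged:
By the outcome, as a careful person would: the job done as asked, in the order asked, and still so for the second after the job is handed in, with the robot touching nothing.
It also fails if it takes over 64 s, if anything falls off the work surface, if the arm or the gripper's body presses on something with over 40 N, if the wrist force passes 120 N, or if a joint passes its speed limit or range.

ROBOT

A 6-joint arm with a two-finger parallel gripper is mounted at the origin on the work surface. World frame = base frame: x ahead of the robot, y to its left, z up, the work surface at z = 0. Lengths are in m, angles in rad, forces in N, time in s.
With the tool pointing down it reaches from about 0.25 to 0.775 m from the base axis. Payload 4 kg.
Tool frame: the origin (TCP) lies between the finger pads; the fingertips stand 11 mm ahead of it and the grasp point (between the pads) lies 8 mm behind it (robot.tip_extent is the z of the fingertips in the tool frame, in m); z points along the fingers, y is the line along which they close (so a half turn about z gives the same grasp; the last joint's range is limited). The gripper opens to 94 mm and grips with 3 to 60 N. Pads are 16 mm wide; open, the fingers measure 119 mm over their backs; the gripper's body (75 mm by 177 mm) begins 78 mm behind the grasp point.
Start: joints at [1.229, 0.087, 1.371, -0, 1.684, -0.103], TCP at [0.13, 0.534, 0.217] pointing down, gripper open.
Joint ranges: [-3.1, 3.1], [-0.76, 2.03], [0.27, 2.55], [-1.08, 4.22], [0.17, 2.65], [-2.57, 2.57]. Speed limits (rad/s): [2.79, 2.79, 3.14, 3.14, 3.14, 3.14].

INTERFACE

Orientations are given as [roll, pitch, yaw] about the fixed x, y, z axes, in that order (R = Rz(yaw) Ry(pitch) Rx(roll)).
In Python, from bench import robot, imaging gives the robot as it stands.
- The arm moves only by the shell command python3 -m pendant 'ROWS'. ROWS is JSON, a list of rows, each a list of 7 numbers: the shift along the world's x, y, z in cm, then the turn, a rotation vector about the world's x, y, z in degrees, then the opening, from 0 (shut) to 1 (fully open). In form: [[dx, dy, dz, ax, ay, az, jaw], ...]. A call has 1 to 8 rows; each row shifts and turns the commanded pose from where the row before left it; what a row does not reach is not made up. A row lasts 1/10 s, in which the tool goes at most 50 mm and 8.59 degrees, less where a joint would pass 70% of its speed; a pose out of reach is approached as far as the arm can. A call is refused whole if a number of a shift passes 5 or a number of a turn 8.59, either way. A call with a gripper value outside its range is refused whole. The fingers move at their own pace and stop on an object; the grip force is fixed at half the most. Time passes only in rows, so rows that do not move let the fingers close. It gives the time, the measured TCP pose, the force, the opening and the grip force at its end, in the units of the state.
- robot.get_obs(): the state, without advancing time (a new reading comes with each control period).
- imaging.snapshot(name): name is "side" or "top"; returns the picture (480x640x3 uint8, red, green, blue); there is no depth.
- imaging.camera_params(name): a dict with "camera_matrix" (3x3 intrinsics, pixels), "R" (3x3) and "t" (3): a world point X has camera coordinates R X + t. Camera axes: x right, y down, z forward; pixel columns grow to the right and rows downward; lengths in m; the calibration is good to about 2 mm. A picture is of the moment at which its call begins. camera_params takes no time and is no camera call.
- robot.close_job(): hands the job in; it is judged then, once.
The state is a dict: "time": time; "joint_positions": joint angles; "qvel": joint speeds; "joint_torque": joint torques, N m; "tool_pos": TCP position; "ee_rot": TCP orientation; "wrist_force": force on the tool from outside, world axes, zero at the start; "wrist_torque": the same for the moment, N m; "width": finger opening in m; "finger_force": force on a finger pad.
Only numpy, scipy, OpenCV 4.12 (cv2) and the standard library are available. Lean on these libraries where they do the work, as an engineer would, in place of code of your own. Each camera call takes 0.05 s, during which the arm holds its last target. There are 200 camera calls.

## Working session

There is one attempt and no reset: what is moved stays moved. The work goes in short steps, Python scripts to look and compute and a shell command to move; the robot and the scene stay as the last step left them, time stands still between calls to the robot, and variables do not carry over. Pictures are saved under pics/ and viewed, at most 10 in all, crops included, and the job is handed in when it is done.

```bash
mkdir -p pics; ls; python3 - <<'E'
from bench import robot, imaging
import cv2
for n in("top","side"):
    im=imaging.snapshot(n); cv2.imwrite(f"pics/{n}0.png",im[:,:,::-1])
    p=imaging.camera_params(n); print(n,p["camera_matrix"],p["R"],p["t"])
o=robot.get_obs();print(o)
E
```

```text
pics
top [[601.74966494   0.         308.14254493]
 [  0.         601.74966494 231.43733203]
 [  0.           0.           1.        ]] [[ 0.01879613 -0.99981965  0.00271541]
 [-0.9968486  -0.01894949 -0.07703103]
 [ 0.0770686  -0.00125897 -0.997025  ]] [-6.14243784e-04  5.11308163e-01  1.47779526e+00]
side [[440.96306254   0.         312.24467808]
 [  0.         440.96306254 234.19182406]
 [  0.           0.           1.        ]] [[ 0.0381413   0.99921317 -0.01087557]
 [ 0.89052596 -0.03892595 -0.45326404]
 [-0.45333074  0.0076031  -0.89130995]] [-0.02607172 -0.3934404   1.34647723]
{'time': 0.1, 'joint_positions': array([ 1.22892111e+00,  8.78664433e-02,  1.37207239e+00, -3.21408804e-05,
        1.68357631e+00, -1.03106453e-01]), 'qvel': array([ 0.00056238, -0.00131783, -0.00442719, -0.00040539, -0.00142909,
       -0.00163713]), 'joint_torque': array([ 3.34856704e-03, -3.41254163e+01, -3.03301799e+01,  7.20740226e-02,
        3.04706697e-02, -8.97463156e-05]), 'tool_pos': array([0.12994283, 0.53395839, 0.21544478]), 'ee_rot': array([-3.13967708e+00, -1.66096742e-04,  2.90282014e+00]), 'wrist_force': array([0.59990382, 0.19721967, 0.45124559]), 'wrist_torque': array([ 0.01167122,  0.02148698, -0.01594559]), 'finger_force': 0.0, 'width': 0.09358602838428834}
```

View pics/top0.png

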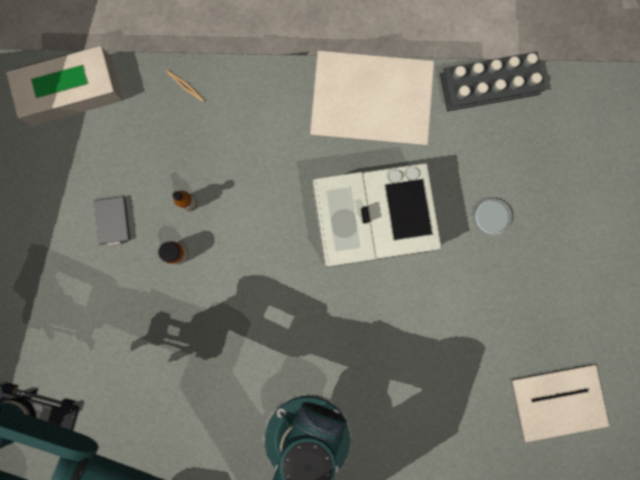

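View pics/side0.png

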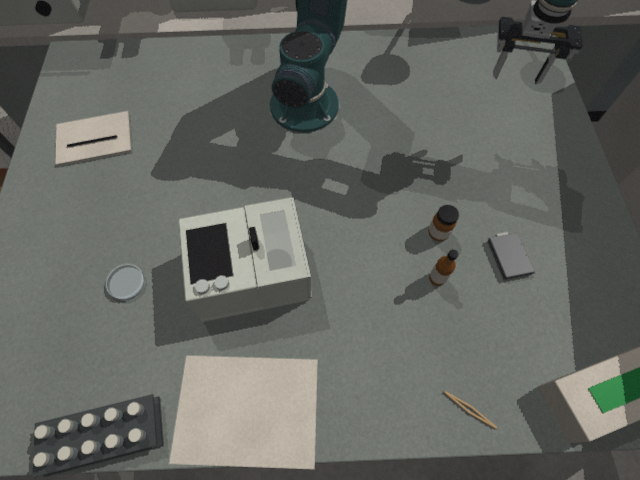

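The top view shows the mixer at about (375,213) with its hood side to the left, facing +y. The tab is at (366,214), the jar (wide cap) at (172,252) and the slim bottle at (182,200). The side view shows the tab at (254,238), the jar at (444,222) and the bottle at (443,268). Next I'll measure these positions.

```bash
cat > h.py <<'E'
import numpy as np, cv2
from bench import robot, imaging
P={n:imaging.camera_params(n) for n in("top","side")}
def ray(n,uv):
    p=P[n];R=np.array(p["R"]);t=np.array(p["t"])
    d=R.T@np.linalg.solve(p["camera_matrix"],[uv[0],uv[1],1.]);return -R.T@t,d
def plane(n,uv,z):
    c,d=ray(n,uv);return c+d*(z-c[2])/d[2]
def tri(a,b):
    A=[];B=[]
    for n,uv in(("top",a),("side",b)):
        c,d=ray(n,uv);d/=np.linalg.norm(d);M=np.eye(3)-np.outer(d,d);A.append(M);B.append(M@c)
    return np.linalg.lstsq(np.vstack(A),np.hstack(B),rcond=None)[0]
def proj(n,X):
    p=P[n];q=p["camera_matrix"]@(p["R"]@np.array(X)+p["t"]);return q[:2]/q[2]
def blobs(mask,roi,mn=20):
    x,y,w,h=roi;m=np.zeros_like(mask);m[y:y+h,x:x+w]=mask[y:y+h,x:x+w]
    c,_=cv2.findContours(m,cv2.RETR_EXTERNAL,cv2.CHAIN_APPROX_NONE)
    return sorted([k for k in c if cv2.contourArea(k)>=mn],key=cv2.contourArea,reverse=True)
E
python3 - <<'E'
from h import *
np.set_printoptions(precision=4,suppress=True)
T=cv2.imread("pics/top0.png");S=cv2.imread("pics/side0.png")
gt=cv2.cvtColor(T,6);gs=cv2.cvtColor(S,6)
def ctr(g,roi,thr=45,mn=20):
    b=blobs((g<thr).astype(np.uint8),roi,mn)
    return [(np.round(cv2.minAreaRect(k)[0],1),np.round(cv2.minAreaRect(k)[1],1),cv2.contourArea(k)) for k in b[:2]]
tt=ctr(gt,(350,195,35,35));ts=ctr(gs,(243,222,22,35));print("tab",tt,ts)
print("tab xyz",tri(tt[0][0],ts[0][0]))
jt=ctr(gt,(155,235,35,35));js=ctr(gs,(430,200,35,25));print("jarcap",jt,js)
bt=ctr(gt,(170,185,25,30));bs=ctr(gs,(440,245,22,20));print("botcap",bt,bs)
print("jar",plane("top",jt[0][0],.095),tri(jt[0][0],js[0][0]))
if bt:print("bot",plane("top",bt[0][0],.147),bs and tri(bt[0][0],bs[0][0]))
# mixer outline: bright
w=((gt>165)).astype(np.uint8)
w=cv2.morphologyEx(w,3,np.ones((5,5)))
k=blobs(w,(295,155,160,120))[0];h=cv2.convexHull(k);q=cv2.approxPolyDP(h,6,True)[:,0];print(q)
for p in q:print(plane("top",p,.155))
r=cv2.minAreaRect(k);print(r)
V=T[150:280,290:460].copy();V=cv2.resize(V,None,fx=4,fy=4,interpolation=2);cv2.imwrite("pics/crop1.png",V)
E
```

```text
tab [(array([365.1, 214.4]), array([13.3,  5.1]), 54.0)] [(array([253.4, 238.2]), array([22.2,  5.6]), 95.0)]
tab xyz [ 0.5391 -0.1172  0.1824]
jarcap [(array([170.5, 251.5]), array([19., 21.]), 309.5)] [(array([445. , 214.5]), array([19., 24.]), 325.5)]
botcap [(array([181.5, 196. ]), array([ 8., 15.]), 75.0)] [(array([449.5, 257.5]), array([ 8.5, 14.1]), 73.0)]
jar [0.4519 0.3324 0.095 ] [0.4515 0.3308 0.0949]
bot [0.5771 0.3001 0.147 ] [0.5796 0.3052 0.1318]
[[424 164]
 [440 247]
 [326 265]
 [313 181]]
[ 0.6603 -0.2525  0.155 ]
[ 0.4712 -0.2894  0.155 ]
[ 0.4257 -0.0324  0.155 ]
[0.6162 0.0003 0.155 ]
((376.1329345703125, 213.86416625976562), (87.965087890625, 116.17169189453125), 81.25383758544922)
```

View pics/crop1.png

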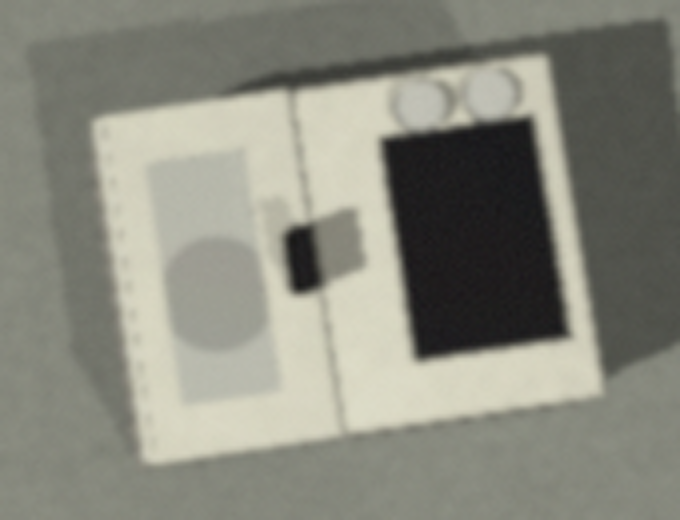

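The crop shows the hood shut: the front and rear corners come out 261 mm apart, and the tab triangulates to 100 mm behind the hinge. The mixer's x axis is (0.174,-0.985), the hinge is near (0.521,-0.017) and the jar at (0.452,0.332). Moving over the tab.

```bash
python3 -m pendant '[[2.55,-4.06,0.4,0,0,-4.2,0.7],[2.55,-4.06,0.4,0,0,-4.2,0.7],[2.55,-4.06,0.4,0,0,-4.2,0.7],[2.55,-4.06,0.4,0,0,-4.2,0.7],[2.55,-4.06,0.4,0,0,-4.2,0.7],[2.55,-4.06,0.4,0,0,-4.2,0.7],[2.55,-4.06,0.4,0,0,-4.2,0.7],[2.55,-4.06,0.4,0,0,-4.2,0.7]]'
python3 -m pendant '[[2.55,-4.06,0.4,0,0,-4.2,0.7],[2.55,-4.06,0.4,0,0,-4.2,0.7],[2.55,-4.06,0.4,0,0,-4.2,0.7],[2.55,-4.06,0.4,0,0,-4.2,0.7],[2.55,-4.06,0.4,0,0,-4.2,0.7],[2.55,-4.06,0.4,0,0,-4.2,0.7],[2.55,-4.06,0.4,0,0,-4.2,0.7],[2.55,-4.06,0.4,0,0,-4.2,0.7]]'
python3 -m pendant '[[0,0,0,0,0,0,0.7],[0,0,0,0,0,0,0.7]]'
```

```text
time: 0.9
tool_pos: [0.3344, 0.2078, 0.2484]
ee_rot: [3.141, -0.0, 2.314]
wrist_force: [0.4, 0.2, -0.5]
width: 0.0656
finger_force: 0.0
time: 1.7
tool_pos: [0.5386, -0.117, 0.2801]
ee_rot: [-3.141, -0.001, 1.726]
wrist_force: [0.5, 0.5, 1.2]
width: 0.066
finger_force: 0.0
time: 1.9
tool_pos: [0.538, -0.1159, 0.2791]
ee_rot: [-3.139, -0.002, 1.729]
wrist_force: [-0.5, -0.6, -0.4]
width: 0.0659
finger_force: 0.0
```

```bash
python3 -m pendant '[[0,0,-3.4,0,0,0.7,0.7],[0,0,-3.4,0,0,0,0.7],[0,0,-2.4,0,0,0,0.7],[0,0,-1.2,0,0,0,0.7],[0,0,0,0,0,0,0.7],[0,0,0,0,0,0,0]]'
python3 -m pendant '[[0,0,0,0,0,0,0],[0,0,0,0,0,0,0],[0,0,0,0,0,0,0],[0,0,0,0,0,0,0]]'
python3 - <<'E'
import numpy as np
H=np.array([.521,-.017]);e=np.array([.174,-.985]);l=None
for d in range(0,97,6):
    t=np.radians(min(d,90.5)); c,s=np.cos(t),np.sin(t);x=.1*c-.161*s;z=.161*c+.1*s
    p=np.append(H+x*e,z+.022)*100
    if l is not None: print(d,np.round(p-l,2),np.round(p,2))
    l=p
E
```

```text
time: 2.5
tool_pos: [0.5384, -0.1146, 0.178]
ee_rot: [3.14, 0.001, 1.743]
wrist_force: [0.1, 0.2, 0.6]
width: 0.0607
finger_force: 0.0
time: 2.9
tool_pos: [0.5373, -0.1159, 0.1776]
ee_rot: [-3.14, 0.001, 1.741]
wrist_force: [-5.6, -2.2, 4.8]
width: 0.0358
finger_force: 30.0
6 [-0.3   1.71  0.96] [53.54 -9.84 19.26]
12 [-0.32  1.8   0.77] [53.22 -8.04 20.03]
18 [-0.33  1.87  0.57] [52.89 -6.17 20.6 ]
24 [-0.34  1.92  0.37] [52.55 -4.25 20.98]
30 [-0.34  1.95  0.17] [52.21 -2.3  21.14]
36 [-0.35  1.95 -0.04] [51.86 -0.35 21.1 ]
42 [-0.34  1.94 -0.25] [51.52  1.59 20.86]
48 [-0.34  1.9  -0.45] [51.18  3.49 20.4 ]
54 [-0.33  1.85 -0.65] [50.86  5.34 19.75]
60 [-0.31  1.77 -0.84] [50.54  7.11 18.91]
66 [-0.3   1.67 -1.03] [50.25  8.78 17.88]
72 [-0.28  1.56 -1.2 ] [49.97 10.34 16.69]
78 [-0.25  1.43 -1.36] [49.72 11.76 15.33]
84 [-0.23  1.28 -1.5 ] [49.5  13.04 13.83]
90 [-0.2   1.12 -1.63] [49.3  14.16 12.2 ]
96 [-0.02  0.09 -0.14] [49.28 14.24 12.06]
```

```bash
python3 -m pendant '[[-0.15,0.85,0.5,0,0,0,0],[-0.15,0.86,0.46,0,0,0,0],[-0.16,0.9,0.4,0,0,0,0],[-0.16,0.9,0.37,0,0,0,0]]'
```

```text
time: 3.3
tool_pos: [0.5311, -0.0796, 0.1933]
ee_rot: [-3.14, -0.0, 1.742]
wrist_force: [-3.0, -1.9, -5.1]
width: 0.0359
finger_force: 30.0
```

```bash
python3 -m pendant '[[-0.33,1.87,0.59,0,0,0,0],[-0.34,1.92,0.39,0,0,0,0],[-0.34,1.95,0.18,0,0,0,0],[-0.35,1.97,-0.04,0,0,0,0],[-0.34,1.96,-0.25,0,0,0,0],[-0.34,1.92,-0.45,0,0,0,0]]'
python3 -m pendant '[[-0.33,1.87,-0.65,0,0,0,0],[-0.31,1.8,-0.84,0,0,0,0],[-0.3,1.7,-1.03,0,0,0,0]]'
```

```text
time: 3.9
tool_pos: [0.5112, 0.0375, 0.1969]
ee_rot: [-3.141, -0.001, 1.743]
wrist_force: [2.9, -3.6, -7.8]
width: 0.0358
finger_force: 30.0
time: 4.2
tool_pos: [0.502, 0.0914, 0.1727]
ee_rot: [3.14, -0.001, 1.743]
wrist_force: [0.2, -2.7, -2.6]
width: 0.0356
finger_force: 30.0
```

```bash
python3 -m pendant '[[-0.28,1.58,-1.2,0,0,0,0],[-0.25,1.43,-1.36,0,0,0,0],[-0.23,1.28,-1.5,0,0,0,0],[-0.1,0.58,-0.8,0,0,0,0],[-0.1,0.54,-0.8,0,0,0,0],[0,0,-0.3,0,0,0,0]]'
python3 -m pendant '[[0,0,-0.2,0,0,0,0],[0,0,0,0,0,0,0]]'
python3 - <<'E'
from h import *
for n in("top","side"): cv2.imwrite(f"pics/{n}2.png",imaging.snapshot(n)[:,:,::-1])
E
```

```text
time: 4.8
tool_pos: [0.4922, 0.1494, 0.1142]
ee_rot: [3.139, -0.01, 1.745]
wrist_force: [-4.4, 11.4, 8.6]
width: 0.0354
finger_force: 30.0
time: 5.0
tool_pos: [0.4921, 0.1501, 0.1131]
ee_rot: [3.138, -0.012, 1.745]
wrist_force: [-4.5, 11.1, 4.8]
width: 0.0354
finger_force: 30.0
```

View pics/side2.png

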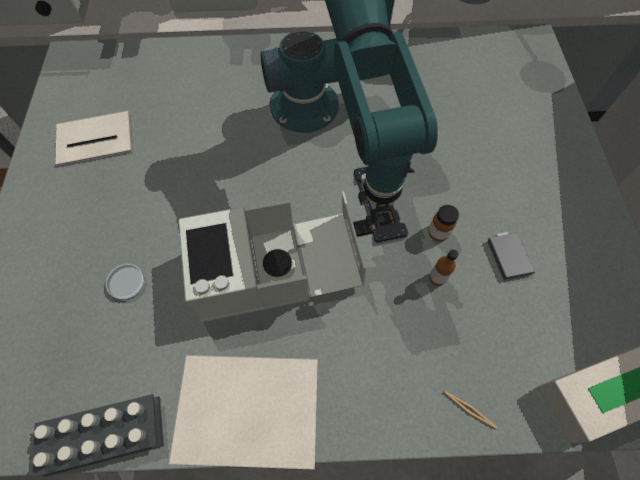

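The hood lies down in front of the mixer, and the pad is visible at (277,263). Releasing and heading above the jar.

```bash
python3 -m pendant '[[0,-0.3,-0.1,0,0,0,0.8],[0,0,0,0,0,0,0.8],[0,0,0,0,0,0,0.8],[0,0,3,0,0,0,0.8],[0,0,4.5,0,0,0,0.8],[0,0,4.5,0,0,0,0.8]]'
python3 -m pendant '[[-0.8,3.6,0.5,0,0,8,1],[-0.8,3.6,0.5,0,0,8,1],[-0.8,3.6,0,0,0,8,1],[-0.8,3.6,0,0,0,8,1],[-0.8,3.7,0,0,0,8,1],[0,0,0,0,0,0,1]]'
python3 - <<'E'
from h import *
for n in("top","side"): cv2.imwrite(f"pics/{n}3.png",imaging.snapshot(n)[:,:,::-1])
E
```

```text
time: 5.7
tool_pos: [0.4919, 0.1404, 0.2304]
ee_rot: [-3.139, -0.0, 1.742]
wrist_force: [0.9, 0.1, -0.1]
width: 0.0748
finger_force: 0.0
time: 6.3
tool_pos: [0.4512, 0.3252, 0.2394]
ee_rot: [3.141, -0.002, 2.447]
wrist_force: [0.1, -0.2, 0.0]
width: 0.0941
finger_force: 0.0
```

View pics/top3.png

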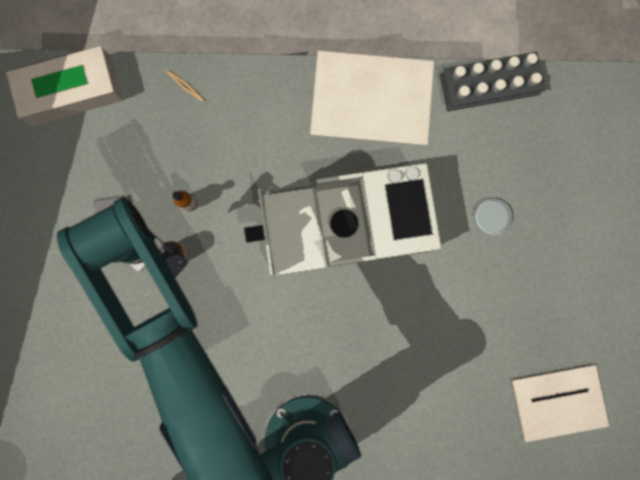

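The hood is fully down in this view, with the pad at (344,223) and the tab at (254,233). Measuring both, then descending on the jar.

```bash
python3 - <<'E'
from h import *
np.set_printoptions(precision=4,suppress=True)
T=cv2.cvtColor(cv2.imread("pics/top3.png"),6);S=cv2.cvtColor(cv2.imread("pics/side3.png"),6)
def c(g,roi):
    k=blobs((g<45).astype(np.uint8),roi);return [np.array(cv2.minAreaRect(q)[0]) for q in k[:1]]+[cv2.minAreaRect(q)[1] for q in k[:1]]
p=c(T,(325,205,40,36));q=c(S,(258,242,40,36));print(p,q)
if p:print("pad top",plane("top",p[0],.035))
if q:print("pad side",plane("side",q[0],.035))
if p and q:print(tri(p[0],q[0]))
p=c(T,(242,222,22,22));q=c(S,(350,215,30,25));print(p,q)
if p:print("tab",plane("top",p[0],.129))
E
python3 -m pendant '[[0,0.6,-4,0,0,0,1],[0,0,-4.5,0,0,0,1],[0,0,-4.5,0,0,0,1],[0,0,-3,0,0,0,1],[0,0,-1.6,0,0,0,1],[0,0,-0.6,0,0,0,1],[0,0,0,0,0,0,1]]'
python3 -m pendant '[[0,0,0,0,0,0,0],[0,0,0,0,0,0,0],[0,0,0,0,0,0,0],[0,0,0,0,0,0,0],[0,0,0,0,0,0,0]]'
```

```text
[array([343.75, 222.75]), (26.16295051574707, 25.455841064453125)] [array([277. , 262.5]), (26.16295051574707, 27.577163696289062)]
pad top [ 0.5332 -0.0783  0.035 ]
pad side [ 0.5335 -0.0797  0.035 ]
[ 0.5333 -0.079   0.0346]
[array([253.97, 233.29]), (13.293608665466309, 16.82914161682129)] [array([366.6731, 228.3654]), (14.316478729248047, 18.434917449951172)]
tab [0.4961 0.134  0.129 ]
time: 7.1
tool_pos: [0.4527, 0.3263, 0.0576]
ee_rot: [-3.14, -0.0, 2.438]
wrist_force: [0.6, -0.2, 0.8]
width: 0.0939
finger_force: 0.0
time: 7.6
tool_pos: [0.4535, 0.3285, 0.0593]
ee_rot: [3.138, 0.001, 2.44]
wrist_force: [2.1, 1.2, 0.7]
width: 0.0577
finger_force: 1.0
```

```bash
python3 -m pendant '[[0,0,0,0,0,0,0],[0,0,0,0,0,0,0],[0,0,2,0,0,0,0],[0,0,4,0,0,0,0],[0,0,4.5,0,0,0,0],[0,0,4,0,0,0,0],[0,0,2.5,0,0,0,0],[0,0,0,0,0,0,0]]'
```

```text
time: 8.4
tool_pos: [0.4536, 0.3281, 0.232]
ee_rot: [3.136, 0.002, 2.44]
wrist_force: [0.8, 0.3, -2.1]
width: 0.0551
finger_force: 29.8
```

```bash
python3 -m pendant '[[0.4,-2,0,0,0,-4,0],[0.8,-4.1,0,0,0,-4,0],[0.8,-4.1,0,0,0,-4,0],[0.8,-4.1,0,0,0,-4,0],[0.8,-4.1,0,0,0,-4,0],[0.8,-4.1,0,0,0,-4,0],[0.8,-4.1,0,0,0,-4,0],[0.8,-4.1,0,0,0,-4,0]]'
python3 -m pendant '[[0.8,-4.1,0,0,0,-4,0],[0.8,-4.1,0,0,0,-4,0],[0.3,-2,0,0,0,0,0],[0,0,0,0,0,0,0],[0,0,0,0,0,0,0]]'
python3 - <<'E'
from h import *
o=robot.get_obs();print(o["tool_pos"],o["wrist_force"])
ims=[imaging.snapshot(n)[:,:,::-1] for n in("top","side")]
for n,i in zip(("top","side"),ims): cv2.imwrite(f"pics/{n}4.png",i)
a=cv2.resize(ims[0][130:280,260:460],None,fx=4,fy=4,interpolation=2)[:,:400*2]
b=cv2.resize(ims[1][150:300,190:340],None,fx=4,fy=4,interpolation=2)
cv2.imwrite("pics/c4.png",b)
E
```

```text
time: 9.2
tool_pos: [0.5108, 0.019, 0.2245]
ee_rot: [-3.135, -0.002, 1.879]
wrist_force: [0.6, 0.3, -1.9]
width: 0.0553
finger_force: 29.8
time: 9.7
tool_pos: [0.5302, -0.0811, 0.2252]
ee_rot: [-3.137, -0.003, 1.741]
wrist_force: [-0.4, 0.0, -1.9]
width: 0.0552
finger_force: 29.8
[ 0.53018564 -0.08110964  0.2252203 ] [-0.35967567  0.03811263 -1.92157979]
```

View pics/c4.png

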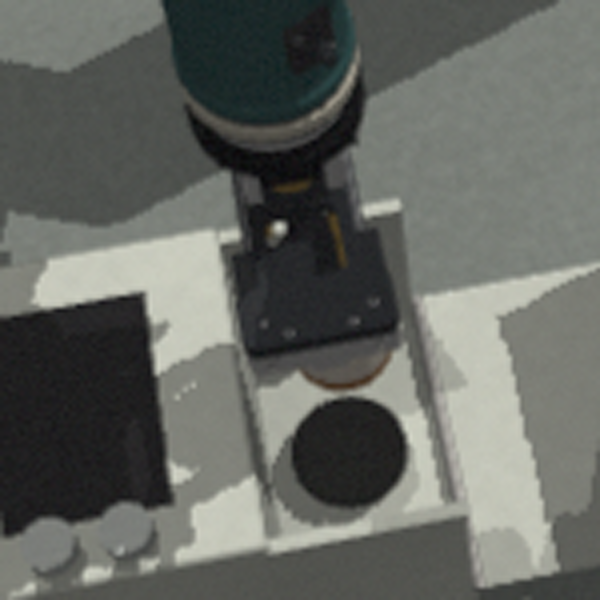

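```bash
python3 - <<'E'
from h import *
im=cv2.imread("pics/side4.png");hsv=cv2.cvtColor(im,cv2.COLOR_BGR2HSV)
m=cv2.inRange(hsv,(5,90,40),(20,255,255));ys,xs=np.where(m[235:252,255:300]);ys+=235;xs+=255
print(sorted(zip(xs,ys)))
for uv in((275.5,246.8),(276.5,246.8)):
    print(plane("side",uv,.166))
for y in(-.073,-.078,-.083):
    pts=[proj("side",[.5302+.028*np.cos(a),y+.028*np.sin(a),.166]) for a in np.linspace(0,6.28,200)]
    q=max(pts,key=lambda p:p[1]);print(y,q,min(p[0] for p in pts),max(p[0] for p in pts))
E
```

```text
[(np.int64(267), np.int64(244)), (np.int64(269), np.int64(245)), (np.int64(270), np.int64(245)), (np.int64(271), np.int64(246)), (np.int64(272), np.int64(246)), (np.int64(273), np.int64(246)), (np.int64(274), np.int64(246)), (np.int64(275), np.int64(246)), (np.int64(276), np.int64(246)), (np.int64(277), np.int64(246)), (np.int64(278), np.int64(245)), (np.int64(278), np.int64(246)), (np.int64(279), np.int64(245)), (np.int64(280), np.int64(245)), (np.int64(281), np.int64(244)), (np.int64(281), np.int64(245)), (np.int64(282), np.int64(244)), (np.int64(283), np.int64(243)), (np.int64(284), np.int64(242))]
[ 0.55354852 -0.07220718  0.166     ]
[ 0.55364158 -0.0700593   0.166     ]
-0.073 [274.67704428 248.78632558] 262.23580601462675 288.02013545980645
-0.078 [272.34392912 248.87774412] 259.9319614718067 285.71824161319955
-0.083 [270.01062623 248.96917002] 257.6279339043484 283.41623787872516
```

```bash
python3 -m pendant '[[0.5,-0.4,-2,0,0,0,0],[0,0,-3,0,0,0,0],[0,0,-3,0,0,0,0],[0,0,-2.4,0,0,0,0],[0,0,-1.4,0,0,0,0],[0,0,0,0,0,0,0],[0,0,0,0,0,0,0]]'
python3 - <<'E'
from h import *
ims=[imaging.snapshot(n)[:,:,::-1] for n in("top","side")]
for n,i in zip(("top","side"),ims): cv2.imwrite(f"pics/{n}5.png",i)
a=cv2.resize(ims[0][170:270,300:400],None,fx=4,fy=4,interpolation=2)
b=cv2.resize(ims[1][190:290,230:330],None,fx=4,fy=4,interpolation=2)
cv2.imwrite("pics/c5.png",np.hstack([a,b]))
E
```

```text
time: 10.5
tool_pos: [0.537, -0.0849, 0.1111]
ee_rot: [3.14, 0.0, 1.743]
wrist_force: [0.1, 0.9, -1.8]
width: 0.0555
finger_force: 29.8
```

View pics/c5.png

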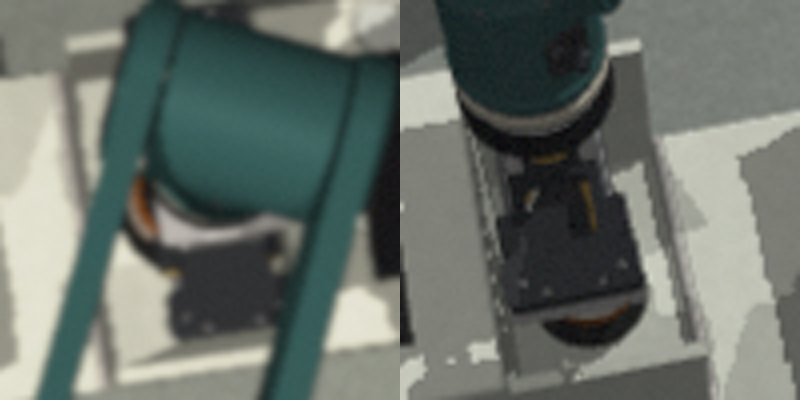

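```bash
python3 - <<'E'
from h import *
for n,(x0,y0,x1,y1) in(("side",(260,262,296,280)),("top",(328,210,348,245))):
    im=cv2.imread(f"pics/{n}5.png").astype(int);print(n)
    for y in range(y0,y1):
        print(y,"".join("a" if (r>g+25 and r>b+35) else ("#" if max(r,g,b)<55 else ".") for b,g,r in im[y,x0:x1]))
for z,c,r,l in((.035,(.5333,-.079),.036,"pad"),(.052,(.5365,-.080),.028,"jar")):
  for n in("side","top"):
    p=np.array([proj(n,[c[0]+r*np.cos(a),c[1]+r*np.sin(a),z]) for a in np.linspace(0,6.28,200)]);print(l,n,p.min(0),p.max(0))
E
```

```text
side
262 ######..######################......
263 ######..###################.........
264 ######################..............
265 ################....................
266 ############...............####.....
267 ######....................#####.....
268 ##......................######......
269 ......................########......
270 ......#######################.......
271 ......######################........
272 .......####################.........
273 ........##################..........
274 .........################...........
275 ...........############.............
276 ..............#####.................
277 ....................................
278 ....................................
279 ....................................
top
210 ..........###.......
211 .........#####......
212 .........#####......
213 ........######......
214 ........#######.....
215 ........###..###....
216 ......aa##.....##...
217 ......aa###.....###.
218 ......aa###.....####
219 .....aaa###......###
220 .....aaa.#........##
221 ......aaa..........#
222 ......aaa...........
223 ......aaaa..........
224 .......aaa..........
225 ...#...aaaa.........
226 ...##...aaa.........
227 ....#....aa.........
228 .....#..............
229 .....##.............
230 ......##............
231 ......######........
232 .......######.......
233 ........#########...
234 ..........##########
235 ...........#########
236 ................####
237 ..................##
238 ..................##
239 ..................##
240 ...................#
241 ..................##
242 ..................##
243 .................###
244 ................####
pad side [262.49232967 249.00845025] [292.08104535 276.24994989]
pad top [329.42757535 208.20686025] [358.61538556 237.27978001]
jar side [264.60763726 250.24346666] [287.98162463 271.72494082]
jar top [333.40376269 209.36427756] [356.36376451 232.2281896 ]
```

In the top view the jar's near edge is at column 333 (333.4 predicted), and in the side view its base row is about 271, so it sits within 2–3 mm of the pad centre. Pressing down.

```bash
python3 -m pendant '[[-0.2,0.05,-0.8,0,0,0,0],[0,0,-0.5,0,0,0,0],[0,0,-0.3,0,0,0,0],[0,0,0,0,0,0,0]]'
python3 -m pendant '[[0,0,-0.3,0,0,0,0],[0,0,-0.3,0,0,0,0],[0,0,0,0,0,0,0]]'
python3 -m pendant '[[0,0,-0.3,0,0,0,0],[0,0,-0.2,0,0,0,0],[0,0,0,0,0,0,0]]'
```

```text
time: 11.0
tool_pos: [0.5343, -0.085, 0.0943]
ee_rot: [-3.141, -0.0, 1.742]
wrist_force: [-0.3, 0.6, -2.6]
width: 0.0553
finger_force: 29.8
time: 11.3
tool_pos: [0.5347, -0.0851, 0.0888]
ee_rot: [3.141, 0.001, 1.742]
wrist_force: [-2.0, 0.3, 4.5]
width: 0.0551
finger_force: 29.8
time: 11.6
tool_pos: [0.5347, -0.0851, 0.0843]
ee_rot: [3.141, 0.001, 1.742]
wrist_force: [-2.9, -0.2, 6.8]
width: 0.055
finger_force: 29.8
```

```bash
python3 -m pendant '[[0,0,-0.2,0,0,0,0],[0,0,-0.2,0,0,0,0],[0,0,0,0,0,0,0],[0,0,0,0,0,0,0]]'
python3 -m pendant '[[0,0,-0.15,0,0,0,0],[0,0,0,0,0,0,0],[0,0,0,0,0,0,0],[0,0,0,0,0,0,0]]'
```

```text
time: 12.0
tool_pos: [0.5352, -0.0854, 0.0837]
ee_rot: [3.139, 0.002, 1.742]
wrist_force: [-6.3, 0.9, 18.2]
width: 0.0553
finger_force: 29.8
time: 12.4
tool_pos: [0.5355, -0.0855, 0.0835]
ee_rot: [3.138, 0.003, 1.743]
wrist_force: [-8.2, 0.9, 22.6]
width: 0.0549
finger_force: 29.9
```

The pad is on its stop: the force jumped to about 23 N with almost no further travel. Easing up, letting go and retreating.

```bash
python3 -m pendant '[[0,0,0.4,0,0,0,0],[0,0,0.4,0,0,0,0],[0,0,0.4,0,0,0,0],[0,0,0.15,0,0,0,0],[0,0,0,0,0,0,0],[0,0,0,0,0,0,0]]'
```

```text
time: 13.0
tool_pos: [0.5353, -0.0852, 0.0914]
ee_rot: [3.14, 0.001, 1.742]
wrist_force: [1.7, -0.2, 3.3]
width: 0.055
finger_force: 29.9
```

```bash
python3 -m pendant '[[0,0,0.2,0,0,0,0],[0,0,0,0,0,0,0],[0,0,0,0,0,0,0.9],[0,0,0,0,0,0,0.9],[0,0,0,0,0,0,0.9],[0,0,0,0,0,0,0.9],[0,0,0,0,0,0,0.9]]'
python3 -m pendant '[[0,0,1,0,0,0,0.9],[0,0,2.5,0,0,0,0.9],[0,0,4,0,0,0,0.9],[0,0,4,0,0,0,0.9],[0,0,3,0,0,0,0.9]]'
python3 -m pendant '[[-0.5,3,0,0,0,0,0.7],[-0.7,4.5,0,0,0,0,0.7],[-0.7,4.5,0,0,0,0,0.7],[-0.7,4.5,0,0,0,0,0.7],[-0.7,4.5,0,0,0,0,0.7],[-0.3,1.8,0,0,0,0,0.7],[0,0,0,0,0,0,0.7]]'
python3 - <<'E'
from h import *
ims=[imaging.snapshot(n)[:,:,::-1] for n in("top","side")]
for n,i in zip(("top","side"),ims): cv2.imwrite(f"pics/{n}6.png",i)
a=cv2.resize(ims[0][160:280,240:380],None,fx=2.85,fy=2.85,interpolation=2)
b=cv2.resize(ims[1][180:300,240:380],None,fx=2.85,fy=2.85,interpolation=2)
cv2.imwrite("pics/c6.png",np.hstack([a,b]))
E
```

```text
time: 13.7
tool_pos: [0.5341, -0.0847, 0.0928]
ee_rot: [-3.141, -0.001, 1.742]
wrist_force: [0.1, 0.3, -0.5]
width: 0.084
finger_force: 0.0
time: 14.2
tool_pos: [0.535, -0.085, 0.2422]
ee_rot: [3.138, 0.002, 1.742]
wrist_force: [0.1, 0.6, -0.1]
width: 0.0847
finger_force: 0.0
time: 14.9
tool_pos: [0.4979, 0.1455, 0.2392]
ee_rot: [3.14, -0.001, 1.747]
wrist_force: [0.6, 0.2, 0.4]
width: 0.0657
finger_force: 0.0
```

View pics/c6.png

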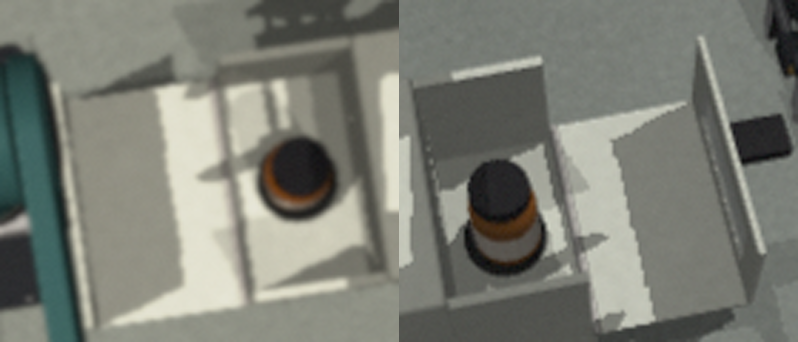

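The jar stands upright and centred on the pad, with the black rim visible all round it, and the hood is still down. Regripping the tab.

```bash
python3 -m pendant '[[-0.2,-0.6,-3.5,0,0,0,0.7],[0,0,-4,0,0,0,0.7],[0,0,-3,0,0,0,0.7],[0,0,-1.5,0,0,0,0.7],[0,0,-0.6,0,0,0,0.7],[0,0,0,0,0,0,0.7],[0,0,0,0,0,0,0],[0,0,0,0,0,0,0]]'
python3 -m pendant '[[0,0,0,0,0,0,0],[0,0,0,0,0,0,0],[0,0,0,0,0,0,0]]'
python3 -m pendant '[[0.1,-0.53,0.82,0,0,0,0],[0.1,-0.57,0.8,0,0,0,0],[0.11,-0.62,0.76,0,0,0,0],[0.12,-0.66,0.74,0,0,0,0]]'
```

```text
time: 15.8
tool_pos: [0.4977, 0.1369, 0.1139]
ee_rot: [3.138, 0.0, 1.742]
wrist_force: [0.0, 0.4, 0.2]
width: 0.0535
finger_force: 0.0
time: 16.1
tool_pos: [0.4943, 0.1367, 0.113]
ee_rot: [-3.137, 0.0, 1.742]
wrist_force: [-6.8, -1.2, 5.9]
width: 0.0353
finger_force: 30.0
time: 16.5
tool_pos: [0.4983, 0.1134, 0.1422]
ee_rot: [-3.135, -0.002, 1.743]
wrist_force: [-5.4, 1.5, -5.1]
width: 0.0358
finger_force: 30.0
```

```bash
python3 -m pendant '[[0.25,-1.43,1.36,0,0,0,0],[0.28,-1.56,1.2,0,0,0,0],[0.3,-1.67,1.03,0,0,0,0],[0.31,-1.77,0.84,0,0,0,0],[0.33,-1.85,0.65,0,0,0,0],[0.34,-1.9,0.45,0,0,0,0]]'
python3 -m pendant '[[0.34,-1.94,0.25,0,0,0,0],[0.35,-1.95,0.04,0,0,0,0],[0.34,-1.95,-0.17,0,0,0,0],[0.34,-1.92,-0.37,0,0,0,0]]'
python3 -m pendant '[[0.33,-1.87,-0.57,0,0,0,0],[0.32,-1.8,-0.77,0,0,0,0]]'
```

```text
time: 17.1
tool_pos: [0.5156, 0.0115, 0.1974]
ee_rot: [-3.133, -0.003, 1.743]
wrist_force: [-7.0, 1.1, -6.3]
width: 0.0356
finger_force: 30.0
time: 17.5
tool_pos: [0.5289, -0.0662, 0.1957]
ee_rot: [-3.133, -0.004, 1.743]
wrist_force: [-11.0, 1.6, -1.5]
width: 0.0357
finger_force: 30.4
time: 17.7
tool_pos: [0.5353, -0.1037, 0.1829]
ee_rot: [-3.133, -0.002, 1.742]
wrist_force: [-12.4, 0.9, 2.5]
width: 0.0359
finger_force: 30.0
```

```bash
python3 -m pendant '[[0,-0.8,-0.44,0,0,0,0],[0,-0.8,-0.5,0,0,0,0],[0,-0.2,-0.4,0,0,0,0],[0,0,0,0,0,0,0]]'
python3 -m pendant '[[0,0,-0.3,0,0,0,0],[0,0,-0.2,0,0,0,0],[0,0,0,0,0,0,0]]'
```

```text
time: 18.1
tool_pos: [0.5387, -0.1239, 0.1722]
ee_rot: [3.141, 0.005, 1.74]
wrist_force: [-5.5, -4.3, 6.5]
width: 0.0357
finger_force: 30.0
time: 18.4
tool_pos: [0.5391, -0.1261, 0.1704]
ee_rot: [3.139, 0.012, 1.739]
wrist_force: [-7.9, -8.7, 14.6]
width: 0.0357
finger_force: 30.0
```

```bash
python3 -m pendant '[[0,0,0,0,0,0,0.7],[0,0,0,0,0,0,0.7],[0,0,0,0,0,0,0.7],[0,0,0,0,0,0,0.7]]'
python3 -m pendant '[[0,0,-0.4,0,0,0,0.7],[0,0,-0.2,0,0,0,0.7],[0,0,0,0,0,0,0.7]]'
```

```text
time: 18.8
tool_pos: [0.5414, -0.1211, 0.1664]
ee_rot: [3.135, 0.002, 1.742]
wrist_force: [4.4, 0.8, 6.9]
width: 0.0637
finger_force: 3.1
time: 19.1
tool_pos: [0.5424, -0.121, 0.1663]
ee_rot: [3.13, 0.005, 1.743]
wrist_force: [0.8, 1.2, 23.4]
width: 0.0656
finger_force: 11.8
```

```bash
python3 -m pendant '[[0,0,1,0,0,0,0.7],[0,0,2,0,0,0,0.7],[0,0,4,0,0,0,0.7],[0,0,4,0,0,0,0.7],[-1,4,0,0,0,0,0.7],[-1,4.5,0,0,0,0,0.7],[-1,4.5,0,0,0,0,0.7],[-1,4.5,0,0,0,0,0.7]]'
python3 -m pendant '[[-1,4.5,0,0,0,0,0.7],[-1,4.5,0,0,0,0,0.7],[0,0,0,0,0,0,0.7],[0,0,0,0,0,0,0.7]]'
python3 - <<'E'
from h import *
ims=[imaging.snapshot(n)[:,:,::-1] for n in("top","side")]
for n,i in zip(("top","side"),ims): cv2.imwrite(f"pics/{n}7.png",i)
a=cv2.resize(ims[0][150:290,150:460],None,fx=1.3,fy=2*.65,interpolation=2)
b=cv2.resize(ims[1][180:325,170:340],None,fx=2.3,fy=2.3,interpolation=2)
h=max(a.shape[0],b.shape[0]);f=lambda i:cv2.copyMakeBorder(i,0,h-i.shape[0],0,0,0)
cv2.imwrite("pics/c7.png",np.hstack([f(a),f(b)]))
for n,roi in(("top",(350,195,35,35)),("side",(243,222,22,35))):
    g=cv2.cvtColor(cv2.imread(f"pics/{n}7.png"),6);print(n,[cv2.minAreaRect(k)[:2] for k in blobs((g<45).astype(np.uint8),roi)[:1]])
for n,roi in(("top",(295,155,100,120)),("side",(170,190,150,150))):
    d=cv2.absdiff(cv2.imread(f"pics/{n}7.png"),cv2.imread(f"pics/{n}0.png")).max(2);x,y,w,h=roi;print(n,(d[y:y+h,x:x+w]>60).sum())
E
```

```text
time: 19.9
tool_pos: [0.4978, 0.0558, 0.267]
ee_rot: [-3.139, -0.001, 1.742]
wrist_force: [0.1, 0.6, -1.0]
width: 0.0663
finger_force: 0.0
time: 20.3
tool_pos: [0.4783, 0.1449, 0.2673]
ee_rot: [-3.139, 0.001, 1.745]
wrist_force: [-0.2, -0.6, -0.6]
width: 0.0657
finger_force: 0.0
top [((365.5540466308594, 214.32432556152344), (14.960308074951172, 5.918363571166992))]
side [((252.61538696289062, 238.57696533203125), (22.161123275756836, 6.471832275390625))]
top 2803
side 1546
```

View pics/c7.png

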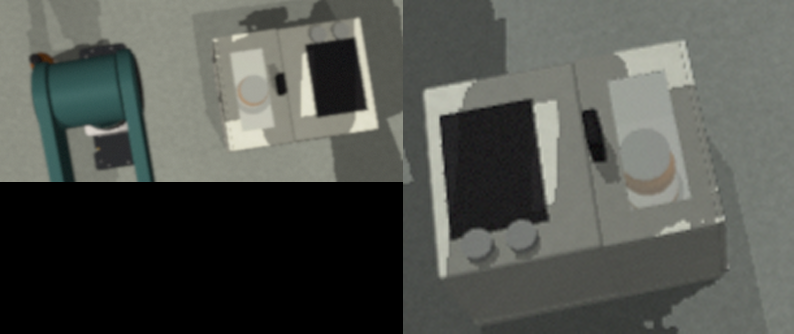

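The hood is shut, with the tab back at (365.6,214.3), and the jar shows upright through the window. Handing in.

```bash
python3 -c "
from bench import robot
print(robot.close_job())"
```

```text
the job is handed in; nothing more can be done
None
```

The job is handed in at about 20 s of robot time: the jar was pressed until the pad hit its stop and left standing upright on it, the hood is shut, and I moved nothing else on the bench.

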